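# Unbolt the drying box

### The job

Unbolt the hatch of the white drying box, the one with the round blue press button: lift the bolt's red-knobbed handle up clear of its notch, slide the bolt all the way out of the hatch's keeper, and let go. Leave the graphite charging base beside it bolted.

Things in the scene. Friction and masses are not known exactly. Their poses are not given: they have to be found in the camera images.
- dry_knob (a point): Centre of the red knob on the white drying box's bolt handle: a cylinder 18 mm across, 16 mm long, flat ends along the bolt, 74 mm up when level, with free air round and below it, 30 mm in front of the box. y: level, along the bolt, the way it slides OUT. x: along the handle rod, from the knob to the bolt's axis 55 mm away (tips down as the handle rises). z: up when level. Turns with it.
- dry_handle (a joint): Turn of that handle (square steel rod 7 mm thick) about the bolt's axis, rad: 0 level, pointing out over the box's front edge, 1.57 upright. Starts at 0 to 0.2 in a notch: two steel cheeks 11 mm apart, 11 mm higher than the bolt's axis, stop the bolt sliding; above 0.8 the rod is clear of them. About 1 N at the knob turns it; it stays where left.
- dry_bolt (a joint): How far the bolt of the drying box is slid out, m: about 0 bolted (2 mm play in the notch), 0.045 at its stop, fully out. Friction about 2 N; it stays where left. The box is fixed, white, 130 x 240 mm, 60 mm high, a round blue button on top; the level bolt lies on its top along the front edge, in guides up to 85 mm above the table.
- chg_bolt (a joint): The same for the bolt of the graphite (nearly black) charging base, a fixed box of the same size with the same bolt and red knob, but two round grey charging wells on top and no blue button. 0 bolted, 0.045 out. Leave it at 0.

How it is judged:
On the way:
1. the drying box's handle is lifted out of its notch while the bolt is still in (value of joint dry_handle above 0.6 rad and value of joint dry_bolt below 0.01 m), for 0.05 s.
At the end, for the whole second after the job is handed in: The drying box's bolt is out by more than 35 mm of its 45 mm and at rest, and the charging base's bolt is still in (within 6 mm) (value of joint dry_bolt above 0.035 m and velocity of joint dry_bolt between -0.01 and 0.01 m/s and value of joint chg_bolt below 0.006 m); the robot touches nothing.
It fails at once if the charging base's bolt is slid out by more than 6 mm (value of joint chg_bolt above 0.006 m).
It also fails if it takes over 32 s, if anything falls off the work surface, if the arm or the gripper's body presses on something with over 40 N, if the wrist force passes 120 N, or if a joint passes its speed limit or range.

### The arm

A 7-joint arm with a two-finger parallel gripper is mounted at the origin on the work surface. World frame = base frame: x ahead of the robot, y to its left, z up, the work surface at z = 0. Lengths are in m, angles in rad, forces in N, time in s.
With the tool pointing down it reaches from about 0.4 to 0.85 m from the base axis. Payload 4.5 kg.
Tool frame: the origin (TCP) lies at the very end of the fingers, on their centre line; the grasp point (between the pads) lies 19 mm behind it (r.grip_point_offset is the distance from the TCP to the grasp point, in m); z points along the fingers, y is the line along which they close (so a half turn about z gives the same grasp; the last joint's range is limited). The gripper opens to 88 mm and grips with 3 to 60 N. Pads are 18 mm wide; open, the fingers measure 123 mm over their backs; the gripper's body (75 mm by 187 mm) begins 45 mm behind the grasp point.
Start: joints at [1.247, 0.689, -0.195, 1.565, 0.157, 0.902, -0.215], TCP at [0.219, -0.585, 0.239] pointing down, gripper open.
Joint ranges: [-3.01, 3.01], [-0.46, 2.08], [-1.47, 1.51], [0.13, 2.56], [-1, 4.14], [0.04, 2.09], [-2.66, 2.66]. Speed limits (rad/s): [2.57, 2.57, 3.14, 3.14, 3.14, 3.14, 3.14].

### API

Orientations are given as a unit quaternion [x, y, z, w].
In Python, from plant import r gives the robot as it stands.
- The arm moves only by the tool carry_out, never from a script. Its argument "rows" is a list of rows, each a list of 3 entries, a list of its own where there are three numbers: the shift along the tool's x, y, z in cm, then the turn, a rotation vector about the tool's x, y, z in degrees, then the closure, from 0 (fully open) to 1 (shut). A call has 1 to 12 rows; each row is the pose to reach, as a shift and turn from the pose commanded when the call began, along the tool's axes at that moment; what a row does not reach only later rows make up. A row lasts 1/10 s, in which the tool goes at most 50 mm and 8.59 degrees, less where a joint would pass 70% of its speed; a pose out of reach is approached as far as the arm can. A call with a gripper value outside its range is refused whole. The fingers move at their own pace and stop on an object; "newtons" is the grip in N (left out, the last holds). Time passes only in rows, so rows that repeat a pose let the fingers close. It gives the time, the measured TCP pose, the force, the opening and the grip force at its end, in the units of the state.
- r.get_state(): the state, without advancing time (a new reading comes with each control period).
- r.snapshot(name): name is "side" or "top" or "wrist"; returns a dict with "image" (400x640x3 uint8, red, green, blue), "fx", "fy", "cx", "cy" (pixels), "pose" (4x4, takes a point from camera to world coordinates). Camera axes: x right, y up, looking along -z (the intrinsics and any distortion apply to the point x, -y, -z); pixel columns grow to the right and rows downward; lengths in m; the calibration is good to about 2 mm. A picture is of the moment at which its call begins. There is no depth.
- r.finish_job(): hands the job in; it is judged then, once.
The state is a dict: "clock": time; "q": joint angles; "qd": joint speeds; "joint_torque": joint torques, N m; "tool_pos": TCP position; "eef_rot": TCP orientation; "contact_force": force on the tool from outside, world axes, zero at the start; "moment": the same for the moment, N m; "opening": opening from 0.0 (shut) to 1.0 (fully open); "finger_force": force on a finger pad.
Only numpy, scipy, OpenCV 4.12 (cv2) and the standard library are available. Lean on these libraries where they do the work, as an engineer would, in place of code of your own. Each camera call takes 0.05 s, during which the arm holds its last target. There are 200 camera calls.

## Working session

There is one attempt and no reset: what is moved stays moved. The work goes in short steps, Python scripts to look and compute and a tool call to move; the robot and the scene stay as the last step left them, time stands still between calls to the robot, and variables do not carry over. Pictures are saved under pics/ and viewed, at most 10 in all, crops included, and the job is handed in when it is done.

Besides the shell and the picture viewer there is one more tool, called after "Emit:" as name(argument=value, ...), one argument or row to a line, values as JSON. carry_out: Moves the arm, as the interface text tells. Its arguments: {"type":"object","properties":{"rows":{"type":"array"},"newtons":{"type":"number"}},"required":["rows"]}

```bash
mkdir -p pics; python3 - <<'E'
from plant import r
import cv2,numpy as np,pickle
d={n:r.snapshot(n) for n in("side","top")}
pickle.dump(d,open('s.pkl','wb'))
for n in d: print(n,[d[n][k] for k in("fx","fy","cx","cy")],d[n]["pose"].round(3).tolist(),d[n].keys())
cv2.imwrite('pics/a.png',cv2.resize(np.vstack([d["top"]["image"],d["side"]["image"]])[:,:,::-1],(480,600),interpolation=cv2.INTER_AREA))
cv2.imwrite('pics/top.png',d["top"]["image"][:,:,::-1])
cv2.imwrite('pics/side.png',d["side"]["image"][:,:,::-1])
s=r.get_state();print(s)
E
```

```text
side [394.8954711196956, 394.8954711196956, 329.20592066717865, 200.4067867073349] [[-0.998, 0.046, -0.052, 0.498], [-0.069, -0.671, 0.738, 0.574], [-0.001, 0.74, 0.672, 0.643], [0.0, 0.0, 0.0, 1.0]] dict_keys(['image', 'fx', 'fy', 'cx', 'cy', 'pose'])
top [484.00116332347886, 484.00116332347886, 312.4597964778208, 200.06202360914665] [[-0.002, 0.996, -0.089, 0.464], [-1.0, -0.001, 0.004, 0.02], [0.004, 0.089, 0.996, 1.077], [0.0, 0.0, 0.0, 1.0]] dict_keys(['image', 'fx', 'fy', 'cx', 'cy', 'pose'])
{'clock': 0.1, 'q': array([ 1.24674137,  0.68987007, -0.19452675,  1.56620337,  0.15730687,
        0.90250359, -0.21507684]), 'qd': array([-0.00071411, -0.00125072,  0.00086544, -0.00184852,  0.00031114,
       -0.0009984 ,  0.00087011]), 'joint_torque': array([-4.24235623e-03, -5.28502679e+01, -1.27166301e+00, -1.53838313e+01,
       -5.24971692e-02,  2.00704671e-03,  2.93520122e-05]), 'tool_pos': array([ 0.21868574, -0.58490786,  0.23801892]), 'eef_rot': array([ 9.84025538e-01,  1.78025577e-01, -2.00220363e-04, -7.70822249e-04]), 'contact_force': array([-0.17827813, -0.37533724, -0.22617678]), 'moment': array([ 0.00578219,  0.01273373, -0.06092076]), 'finger_force': 0.0, 'opening': 1.0026399747815404}
```

View pics/top.png

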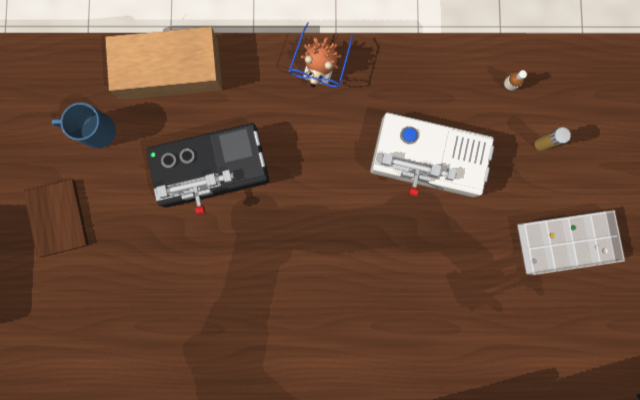

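View pics/side.png

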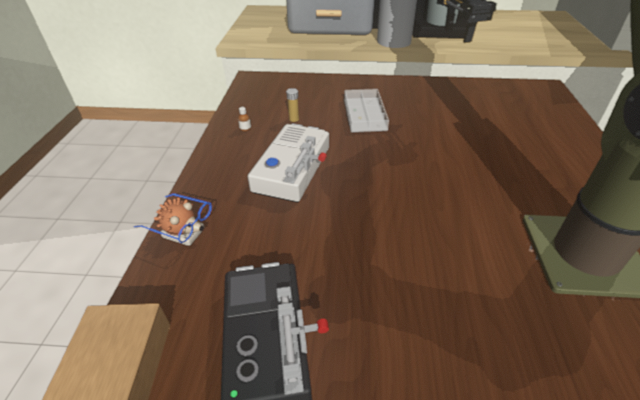

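Top view: white box centred near (433,155), its knob at (414,191). The charging base's knob is at (199,210). Side view: white box's knob at about (322,157). Next I'll triangulate the knob and get the box's direction.

```bash
cat > h.py <<'E'
import numpy as np,cv2
from scipy.spatial.transform import Rotation as R
def red(im,roi):
    h=cv2.cvtColor(im,cv2.COLOR_RGB2HSV)
    m=(((h[...,0]<6)|(h[...,0]>174))&(h[...,1]>170)&(h[...,2]>90)).astype(np.uint8)
    x0,y0,x1,y1=roi; k=np.zeros_like(m);k[y0:y1,x0:x1]=m[y0:y1,x0:x1]
    M=cv2.moments(k,True);print('red area',M['m00'],cv2.boundingRect(k));return M['m10']/M['m00'],M['m01']/M['m00']
def ray(s,u,v):
    d=s['pose'][:3,:3]@np.array([(u-s['cx'])/s['fx'],-(v-s['cy'])/s['fy'],-1]);return s['pose'][:3,3],d/np.linalg.norm(d)
def onz(s,u,v,z):
    o,d=ray(s,u,v);return o+d*(z-o[2])/d[2]
def tri(rays):
    A=sum(np.eye(3)-np.outer(d,d) for o,d in rays);b=sum((np.eye(3)-np.outer(d,d))@o for o,d in rays)
    p=np.linalg.solve(A,b);return p,[np.linalg.norm(np.cross(p-o,d)) for o,d in rays]
E
python3 - <<'E'
from h import *; import pickle
d=pickle.load(open('s.pkl','rb'));t,s=d['top'],d['side']
a=red(t['image'],(395,175,435,205));b=red(s['image'],(308,140,335,172));print(a,b)
p,e=tri([ray(t,*a),ray(s,*b)]);print('knob',p,e,'at z=.074',onz(t,*a,.074))
h=cv2.cvtColor(t['image'],cv2.COLOR_RGB2HSV);m=((h[...,1]<40)&(h[...,2]>190)).astype(np.uint8)
m[:, :355]=0;m[:,505:]=0;m[:95]=0;m[210:]=0
m=cv2.morphologyEx(m,cv2.MORPH_CLOSE,np.ones((15,15)))
c=max(cv2.findContours(m,0,2)[0],key=cv2.contourArea);q=cv2.boxPoints(cv2.minAreaRect(c));print(q)
P=np.array([onz(t,*x,.06)[:2] for x in q]);print(P.round(3))
for i in range(4):
    v=P[(i+1)%4]-P[i];print(np.linalg.norm(v).round(3),np.degrees(np.arctan2(v[1],v[0])).round(1))
im=np.hstack([cv2.resize(t['image'][100:210,360:500],None,fx=3,fy=3,interpolation=2),cv2.resize(s['image'][110:210,240:340],(330,330),interpolation=2)])
cv2.imwrite('pics/z.png',im[:,:,::-1])
E
```

```text
red area 73.0 (408, 187, 10, 9)
red area 27.0 (319, 154, 6, 7)
(412.8904109589041, 191.1917808219178) (321.55555555555554, 156.66666666666666)
knob [ 0.57027786 -0.19039859  0.08695232] [np.float64(0.00010359675728021192), np.float64(0.00010359675728011012)] at z=.074 [ 0.5715656  -0.19315106  0.074     ]
[[371.40652  169.27214 ]
 [384.84915  112.140976]
 [495.15408  138.09508 ]
 [481.71146  195.22624 ]]
[[ 0.62  -0.109]
 [ 0.744 -0.139]
 [ 0.687 -0.374]
 [ 0.564 -0.341]]
0.127 -13.8
0.242 -103.6
0.127 165.0
0.239 76.5
```

View pics/z.png

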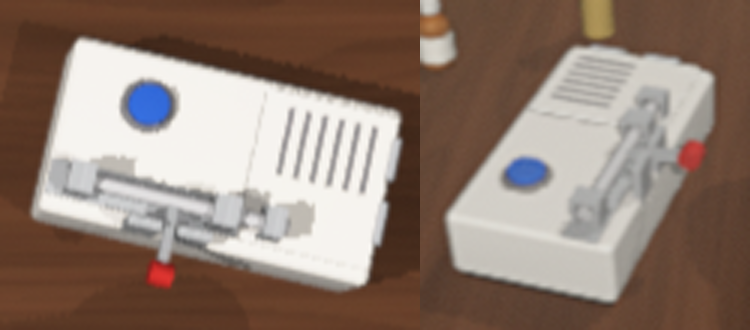

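The crop shows the hatch (slots) and keeper on the right, so the bolt slides out to the image left, world +y. That agrees with the frame: out is at about 76.5° heading. The knob is near (0.570, -0.190, 0.085). I'll approach to above it now.

Emit:
carry_out(
  rows=[
    [[46.7, -24.7, 4], [0, 0, 34], 0.3],
    [[46.7, -24.7, 4], [0, 0, 34], 0.3],
    [[46.7, -24.7, 4], [0, 0, 34], 0.3],
    [[46.7, -24.7, 4], [0, 0, 34], 0.3],
    [[46.7, -24.7, 4], [0, 0, 34], 0.3],
    [[46.7, -24.7, 4], [0, 0, 34], 0.3],
    [[46.7, -24.7, 4], [0, 0, 34], 0.3],
    [[46.7, -24.7, 4], [0, 0, 34], 0.3],
    [[46.7, -24.7, 4], [0, 0, 34], 0.3],
    [[46.7, -24.7, 4], [0, 0, 34], 0.3],
    [[46.7, -24.7, 4], [0, 0, 34], 0.3],
    [[46.7, -24.7, 4], [0, 0, 34], 0.3],
  ],
)

```text
clock: 1.3
tool_pos: [0.5732, -0.1838, 0.1978]
eef_rot: [0.994, -0.113, 0.001, -0.002]
contact_force: [-0.3, 0.8, -0.2]
opening: 0.701
finger_force: 0.0
```

Emit:
carry_out(
  rows=[
    [[0, 0, 0], [0, 0, 0], 0.3],
    [[0, 0, 0], [0, 0, 0], 0.3],
    [[0, 0, 0], [0, 0, 0], 0.3],
  ],
)

```text
clock: 1.6
tool_pos: [0.5686, -0.1925, 0.1988]
eef_rot: [0.993, -0.119, -0.0, 0.001]
contact_force: [0.0, 0.2, -1.0]
opening: 0.699
finger_force: 0.0
```

```bash
python3 - <<'E'
from h import *; from plant import r
w=r.snapshot('wrist');st=r.get_state();print(st['clock'],st['tool_pos'],st['opening'])
T=R.from_quat(st['eef_rot']).as_matrix();print(T.round(3))
cv2.imwrite('pics/w.png',w['image'][:,:,::-1])
u=red(w['image'],(0,0,640,400));print(u)
for z in(.074,.08,.086):
  p=onz(w,*u,z);print(z,p.round(4),'shift cm to grasp',((T.T@(p-st['tool_pos']))*100).round(2))
E
```

```text
1.65 [ 0.56880617 -0.19231301  0.19888677] 0.7023561706867398
[[ 0.972 -0.236 -0.   ]
 [-0.236 -0.972 -0.001]
 [-0.     0.001 -1.   ]]
red area 236.0 (314, 188, 17, 15)
(321.7881355932203, 195.53813559322035)
0.074 [ 0.5675 -0.1924  0.074 ] shift cm to grasp [-0.12  0.03 12.49]
0.08 [ 0.569  -0.1928  0.08  ] shift cm to grasp [ 0.03  0.03 11.89]
0.086 [ 0.5704 -0.1931  0.086 ] shift cm to grasp [ 0.18  0.03 11.29]
```

View pics/w.png

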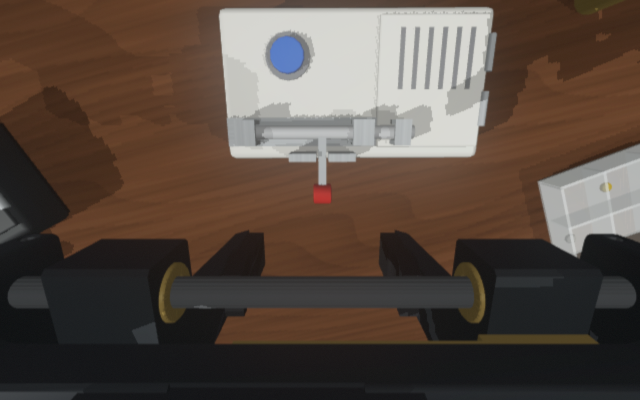

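The wrist view shows the knob at (322,195), centred between the fingers, with the tool square to the box. I'll descend around it and close.

Emit:
carry_out(
  newtons=15,
  rows=[
    [[0.1, 0, 4], [0, 0, 0], 0.3],
    [[0.1, 0, 8], [0, 0, 0], 0.3],
    [[0.1, 0, 11], [0, 0, 0], 0.3],
    [[0.1, 0, 13], [0, 0, 0], 0.3],
    [[0.1, 0, 13.6], [0, 0, 0], 0.3],
    [[0.1, 0, 13.6], [0, 0, 0], 0.3],
    [[0.1, 0, 13.6], [0, 0, 0], 1],
    [[0.1, 0, 13.6], [0, 0, 0], 1],
    [[0.1, 0, 13.6], [0, 0, 0], 1],
    [[0.1, 0, 13.6], [0, 0, 0], 1],
    [[0.1, 0, 13.6], [0, 0, 0], 1],
    [[0.1, 0, 13.6], [0, 0, 0], 1],
  ],
)

```text
clock: 2.85
tool_pos: [0.5708, -0.1915, 0.0629]
eef_rot: [0.993, -0.118, 0.0, 0.001]
contact_force: [-0.5, -3.0, -0.1]
opening: 0.178
finger_force: 3.0
```

The grip reads about 16 mm, the knob's length. Next I'll lift it along the arc about the bolt's axis.

Emit:
carry_out(
  rows=[
    [[0, 0, 0], [0, 0, 0], 1],
    [[0.2, 0, -0.8], [0, 0, 0], 1],
    [[0.5, 0, -1.6], [0, 0, 0], 1],
    [[0.9, 0, -2.3], [0, 0, 0], 1],
    [[1.4, 0, -2.9], [0, 0, 0], 1],
    [[2.0, 0, -3.5], [0, 0, 0], 1],
    [[2.7, 0, -4.0], [0, 0, 0], 1],
    [[3.4, 0, -4.3], [0, 0, 0], 1],
    [[3.4, 0, -4.3], [0, 0, 0], 1],
    [[3.4, 0, -4.3], [0, 0, 0], 1],
    [[3.4, 0, -4.3], [0, 0, 0], 1],
  ],
)

```text
clock: 3.95
tool_pos: [0.6056, -0.199, 0.1068]
eef_rot: [0.993, -0.117, 0.002, 0.0]
contact_force: [-2.9, -0.8, 6.9]
opening: 0.177
finger_force: 15.0
```

```bash
python3 - <<'E'
from h import *; from plant import r
w=r.snapshot('wrist')['image'];t=r.snapshot('side')['image']
im=np.hstack([w[100:400,160:480],cv2.resize(t[90:210,220:360],(350,300),interpolation=2)])
cv2.imwrite('pics/l.png',im[:,:,::-1]);s=r.get_state();print(s['contact_force'],s['moment'])
E
```

```text
[-2.85680653 -0.80839875  5.09474695] [-0.1860452   0.57242829  0.01058834]
```

View pics/l.png

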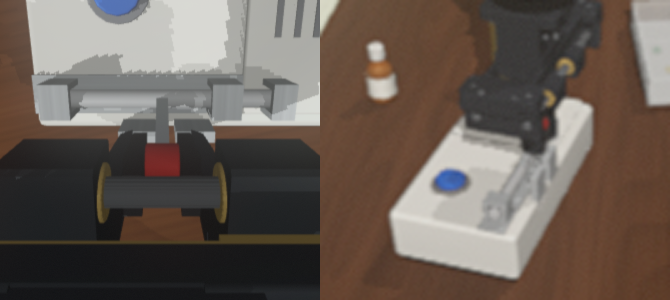

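The knob is still gripped and the rod stands clear above the cheeks at about (162,120). Now I'll slide it out along tool -y.

Emit:
carry_out(
  rows=[
    [[0, -0.5, 0], [0, 0, 0], 1],
    [[0, -1.1, 0], [0, 0, 0], 1],
    [[0, -1.7, 0], [0, 0, 0], 1],
    [[0, -2.3, 0], [0, 0, 0], 1],
    [[0, -2.9, 0], [0, 0, 0], 1],
    [[0, -3.5, 0], [0, 0, 0], 1],
    [[0, -4.0, 0], [0, 0, 0], 1],
    [[0, -4.4, 0], [0, 0, 0], 1],
    [[0, -4.4, 0], [0, 0, 0], 1],
    [[0, -4.4, 0], [0, 0, 0], 1],
    [[0, -4.4, 0], [0, 0, 0], 1],
  ],
)

```text
clock: 5.15
tool_pos: [0.6153, -0.1577, 0.1068]
eef_rot: [0.993, -0.118, 0.002, 0.001]
contact_force: [-1.9, -4.1, 6.0]
opening: 0.175
finger_force: 15.0
```

```bash
python3 - <<'E'
from h import *; from plant import r
w=r.snapshot('wrist')['image'];t=r.snapshot('side')['image']
im=np.hstack([w[100:400,160:480],cv2.resize(t[90:210,220:360],(350,300),interpolation=2)])
cv2.imwrite('pics/m.png',im[:,:,::-1]);s=r.get_state();print(s['contact_force'],s['moment'])
E
```

```text
[-2.97617884 -3.49599155  4.7483453 ] [-0.78982627  0.65097886 -0.04981362]
```

View pics/m.png

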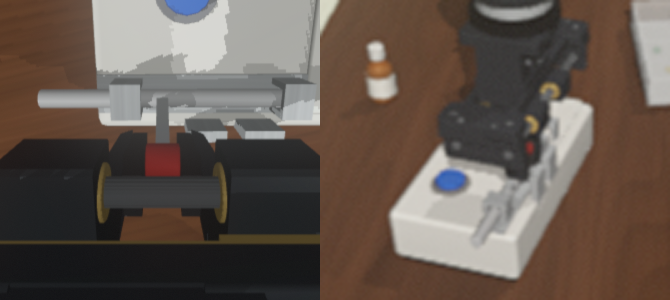

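The bolt rod now sticks out on the left (38–110, 98) and its end has left the keeper. The slide was about 42.5 mm. I'll release and retreat upward.

Emit:
carry_out(
  rows=[
    [[0, 0, 0], [0, 0, 0], 0.6],
    [[0, 0, 0], [0, 0, 0], 0.6],
    [[0, 0, 0], [0, 0, 0], 0.6],
    [[0, 0, 0], [0, 0, 0], 0.6],
    [[0, 0, -2], [0, 0, 0], 0.6],
    [[0, 0, -5], [0, 0, 0], 0.6],
    [[0, 0, -9], [0, 0, 0], 0.6],
    [[0, 0, -12], [0, 0, 0], 0.6],
    [[0, 0, -12], [0, 0, 0], 0.6],
    [[0, 0, -12], [0, 0, 0], 0.6],
  ],
)

```text
clock: 6.25
tool_pos: [0.6144, -0.1556, 0.2261]
eef_rot: [0.993, -0.117, 0.001, -0.0]
contact_force: [-0.5, -0.1, 0.4]
opening: 0.4
finger_force: 0.0
```

```bash
python3 - <<'E'
from h import *; from plant import r
w=r.snapshot('wrist');cv2.imwrite('pics/n.png',w['image'][:,:,::-1]);s=r.get_state();print(s['clock'],s['opening'],s['tool_pos'])
p=onz(w,*red(w['image'],(0,0,640,400)),.126);print(p,'slide',(p[:2]-[.569,-.1928])@[.236,.972])
E
```

```text
6.3 0.3953628708580784 [ 0.61366019 -0.15541627  0.22496992]
red area 85.0 (316, 200, 17, 7)
[ 0.61228369 -0.15629433  0.126     ] slide 0.04569846284829057
```

View pics/n.png

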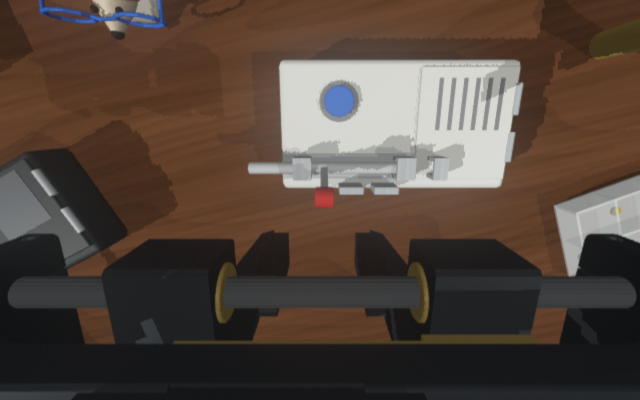

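The bolt is out by about 43–45 mm, out of the keeper at (440,168), with the knob free at (324,198) and the gripper clear. I'll hand the job in.

```bash
python3 -c "
from plant import r
print(r.finish_job())"
```

```text
the job is handed in; nothing more can be done
None
```

The drying box's hatch is unbolted (handle lifted, bolt slid out about 43–45 mm by camera, then released), the charging base was not touched, and the job was handed in at about 6.3 s; no verdict was returned.

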